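# Strip the jar rinser for descaling

### The arm

A 6-joint arm with a two-finger parallel gripper is mounted at the origin on the work surface. World frame = base frame: x ahead of the robot, y to its left, z up, the work surface at z = 0. Lengths are in m, angles in rad, forces in N, time in s.
With the tool pointing down it reaches from about 0.325 to 1 m from the base axis. Payload 5.1 kg.
Tool frame: the origin (TCP) lies at the very end of the fingers, on their centre line; the grasp point (between the pads) lies 19 mm behind it (arm.tcp_to_grasp is the distance from the TCP to the grasp point, in m); z points along the fingers, y is the line along which they close (so a half turn about z gives the same grasp; the last joint's range is limited). The gripper opens to 85 mm and grips with 20 to 120 N. Pads are 22 mm wide; open, the fingers measure 114 mm over their backs; the gripper's body (76 mm by 85 mm) begins 54 mm behind the grasp point. The pads swing forward as they close: fully open they stand 13 mm farther back than shut.
Start: joints at [-1.256, 0.124, 1.65, -0, 1.367, -0.083], TCP at [0.252, -0.599, 0.231] pointing down, gripper open.
Joint ranges: [-2.61, 2.61], [-1.02, 2.33], [0.03, 2.71], [-1.35, 4.49], [0.32, 2.68], [-2.91, 2.91]. Speed limits (rad/s): [2.57, 2.57, 3.14, 3.14, 3.14, 3.14].

### API

Orientations are given as a rotation vector (axis times angle).
In Python, from station import arm, optics, sign_off, boxes_of, tip_of gives the robot as it stands. The module is installed in compiled form; this text tells all that it offers.
- The arm moves only by the shell command python3 -m jog 'ROWS' [FORCE]. ROWS is JSON, a list of rows, each a list of 3 entries, a list of its own where there are three numbers: the shift along the tool's x, y, z as a fraction of full scale, then the turn, a rotation vector about the tool's x, y, z as a fraction of full scale, then the opening, from -1 (shut) to 1 (fully open). In form: [[[dx, dy, dz], [ax, ay, az], grip], ...]. A call has 1 to 20 rows; each row shifts and turns the commanded pose from where the row before left it, along the tool's axes as they then stand; what a row does not reach is not made up. Full scale, the value 1, is 0.03 m for a shift and pi rad for a turn. A row lasts 1/10 s, in which the tool goes at most 50 mm and 8.59 degrees, less where a joint would pass 70% of its speed; a pose out of reach is approached as far as the arm can. A call with a number of a shift or a turn outside -1 to 1 is refused whole. A call with a gripper value outside its range is refused whole. The fingers move at their own pace and stop on an object; FORCE is the grip in N (left out, the last holds). Time passes only in rows, so rows that do not move let the fingers close. It gives the time, the measured TCP pose, the force, the opening and the grip force at its end, in the units of the state.
- arm.read_state(): the state, without advancing time (a new reading comes with each control period).
- optics.camera(name): name is "scene" or "top" or "wrist"; returns a dict with "img" (420x560x3 uint8, red, green, blue), "z_map" (420x560 float32, m along the optical axis (not along the pixel's ray), 0 where there is no reading), "vfov" (degrees; the focal length in pixels is half the picture's height over the tangent of half this angle, whatever the lens; pixels are square), "cx", "cy" (the principal point, pixels), "T" (4x4, takes a point from camera to world coordinates); the wrist camera has in their place "tool_from_camera" (4x4, takes a point from camera to tool coordinates, whose origin is the TCP and whose axes are the flange's). Camera axes: x right, y down, z forward; pixel columns grow to the right and rows downward; lengths in m; the calibration is good to about 2 mm. A picture is of the moment at which its call begins: read the wrist's pose just before it.
- sign_off(): hands the job in; it is judged then, once.
Trained networks look in a picture, given as the dict that the camera call returned (one of the last four; its "shot" number tells which), for a name from the list of things; names that differ only in an ending like _2 or _b are one class to them, and where a whole thing is asked for, a point or a joint stands for the part that bears it (a point fixed in the world has none). Each returns a list of dicts, best first, with "conf" (0 to 1); they miss things now and then, are a little off and sometimes report something else, mostly with a low value. They report only what shows in the picture. A call takes as long as a camera call.
- boxes_of(label, picture): "rect" ([left, top, right, bottom] in pixels, round what is visible of it).
- tip_of(label, picture): "location" ([row, column] in pixels: a listed point, or the origin of a listed thing).
The state is a dict: "clock": time; "q": joint angles; "joint_vel": joint speeds; "tau": joint torques, N m; "tcp_pos": TCP position; "tcp_rot": TCP orientation; "wrist_force": force on the tool from outside, world axes, zero at the start; "torque": the same for the moment, N m; "grip_width": opening from 0.0 (shut) to 1.0 (fully open); "gripper_force": force on a finger pad.
Only numpy, scipy, OpenCV 4.12 (cv2) and the standard library are available. Lean on these libraries where they do the work, as an engineer would, in place of code of your own. Each camera call takes 0.05 s, during which the arm holds its last target. There are 200 camera calls.

### The job

Strip the jar rinser for descaling: first throw its lever from the blue notch (water on) into the red notch (off). Then take every jet tube out of its push-fit socket, keeping the blue collet ring pressed down while you pull the tube, and put the tubes inside the open red box; when all of them are in, throw the lever on into the yellow notch (drain) and leave everything else where it stands.

Things in the scene. Friction and masses are not known exactly. Their poses are not given: they have to be found in the camera images.
- rinser: Jar rinser, fixed: steel drip tray 220 (x) x 300 (y) mm, floor 18 mm and lip 23 mm high, with two rows of three white push-fit sockets (38 mm round, 69 mm high) at 86 mm pitch, each with a blue collet ring on top, and on its -y side a brass valve with the lever. Origin: centre of the underside. A tooth in the socket sits in the tube's groove and locks it against any pull until its ring is pressed 3 mm or more.
- ring0_top (a point): Centre of the top face of the collet ring of the -x -y socket (rinser's axes): 39 mm outside, 20 mm inside, top 82 mm above the counter at rest. Sprung: 3 N to start it down, 7.2 N fully down (7 mm); springs back when let go. Once a tube is lifted 2 mm or more while the ring is down, it slides on out even as the ring rises with it. The point moves with the ring.
- ring1_top (a point): Centre of the top face of the collet ring of the -x middle socket (rinser's axes): 39 mm outside, 20 mm inside, top 82 mm above the counter at rest. Sprung: 3 N to start it down, 7.2 N fully down (7 mm); springs back when let go. Once a tube is lifted 2 mm or more while the ring is down, it slides on out even as the ring rises with it. The point moves with the ring.
- ring2_top (a point): Centre of the top face of the collet ring of the -x +y socket (rinser's axes): 39 mm outside, 20 mm inside, top 82 mm above the counter at rest. Sprung: 3 N to start it down, 7.2 N fully down (7 mm); springs back when let go. Once a tube is lifted 2 mm or more while the ring is down, it slides on out even as the ring rises with it. The point moves with the ring.
- ring3_top (a point): Centre of the top face of the collet ring of the +x -y socket (rinser's axes): 39 mm outside, 20 mm inside, top 82 mm above the counter at rest. Sprung: 3 N to start it down, 7.2 N fully down (7 mm); springs back when let go. Once a tube is lifted 2 mm or more while the ring is down, it slides on out even as the ring rises with it. The point moves with the ring.
- ring4_top (a point): Centre of the top face of the collet ring of the +x middle socket (rinser's axes): 39 mm outside, 20 mm inside, top 82 mm above the counter at rest. Sprung: 3 N to start it down, 7.2 N fully down (7 mm); springs back when let go. Once a tube is lifted 2 mm or more while the ring is down, it slides on out even as the ring rises with it. The point moves with the ring.
- ring5_top (a point): Centre of the top face of the collet ring of the +x +y socket (rinser's axes): 39 mm outside, 20 mm inside, top 82 mm above the counter at rest. Sprung: 3 N to start it down, 7.2 N fully down (7 mm); springs back when let go. Once a tube is lifted 2 mm or more while the ring is down, it slides on out even as the ring rises with it. The point moves with the ring.
- jet0_mid (a point): Jet tube: rigid round steel tube, 16 mm diameter, 82 mm long, 80 g, upper 12 mm a brass spray dome, locking groove 15 to 23 mm from the lower end. The point is half-way along its axis; z points to the dome. It starts upright in a socket, lower end 36 mm above the counter, dome 36 mm above the resting ring, 0.6 mm of play. None if absent.
- jet1_mid (a point): Jet tube: rigid round steel tube, 16 mm diameter, 82 mm long, 80 g, upper 12 mm a brass spray dome, locking groove 15 to 23 mm from the lower end. The point is half-way along its axis; z points to the dome. It starts upright in a socket, lower end 36 mm above the counter, dome 36 mm above the resting ring, 0.6 mm of play. None if absent.
- jet2_mid (a point): Jet tube: rigid round steel tube, 16 mm diameter, 82 mm long, 80 g, upper 12 mm a brass spray dome, locking groove 15 to 23 mm from the lower end. The point is half-way along its axis; z points to the dome. It starts upright in a socket, lower end 36 mm above the counter, dome 36 mm above the resting ring, 0.6 mm of play. None if absent.
- jet3_mid (a point): Jet tube: rigid round steel tube, 16 mm diameter, 82 mm long, 80 g, upper 12 mm a brass spray dome, locking groove 15 to 23 mm from the lower end. The point is half-way along its axis; z points to the dome. It starts upright in a socket, lower end 36 mm above the counter, dome 36 mm above the resting ring, 0.6 mm of play. None if absent.
- jet4_mid (a point): Jet tube: rigid round steel tube, 16 mm diameter, 82 mm long, 80 g, upper 12 mm a brass spray dome, locking groove 15 to 23 mm from the lower end. The point is half-way along its axis; z points to the dome. It starts upright in a socket, lower end 36 mm above the counter, dome 36 mm above the resting ring, 0.6 mm of play. None if absent.
- jet5_mid (a point): Jet tube: rigid round steel tube, 16 mm diameter, 82 mm long, 80 g, upper 12 mm a brass spray dome, locking groove 15 to 23 mm from the lower end. The point is half-way along its axis; z points to the dome. It starts upright in a socket, lower end 36 mm above the counter, dome 36 mm above the resting ring, 0.6 mm of play. None if absent.
- lever (a joint): Angle of the rinser's selector lever, rad, growing counter-clockwise seen from above: 0 in the blue notch (RINSE, where it starts), 0.698 in the red notch (OFF), 1.396 in the yellow notch (DRAIN). A spring detent draws it into each notch and holds it there; getting out of a notch takes about 3 N at the knob.
- lever_pivot (a point): Point on the lever's upright hinge axis at the height of the knob's middle; the knob lies 76 mm from it.
- soak_box: Red plastic rice box, open, loose on the counter: 210 (x) x 150 (y) x 65 mm high, walls and floor 4 mm. Origin: centre of the underside; z up.
- box_lid: The box's red lid with white clips, 224 x 164 x 12 mm, lying flat. Origin under its centre. Not needed.
- jar: Glass jar with twist cap, 76 mm wide, 115 mm high; origin under its centre. Not needed.
- vinegar: Amber bottle, 66 mm wide, 210 mm high; origin under its centre. Not needed.
- bowl_a: Blue melamine bowl, 124 mm wide, 52 mm high; origin under its centre. Not needed.
- bowl_b: The second blue bowl, same size, standing on the red lid. Not needed.
- spatula: Wok spatula lying flat, 330 mm long, steel blade, wooden handle; origin under its middle. Not needed.
- soup_spoon: White ceramic soup spoon, 150 mm long, lying. Not needed.
- lever_knob (a point): Middle of the black upright knob on the end of the lever: 18 mm in diameter, standing 36 mm up from the flat steel lever arm, its middle 74 mm and its top 92 mm above the counter.

How it is judged:
By the outcome, as a careful person would: the job done as asked, in the order asked, and still so for the second after the job is handed in, with the robot touching nothing.
Of jet0, jet1, jet2, jet3, jet4, jet5 only 4 to 6 are there at a start; the rules pass over those that are not, and their reading is None.
At some moment in a run one of soak_box may be knocked a few centimetres aside while the robot is not near it.
Once in a run the grip may slacken for a moment while it holds something.
It also fails if it takes over 210 s, if anything falls off the work surface, if the arm or the gripper's body presses on something with over 40 N, if the wrist force passes 120 N, or if a joint passes its speed limit or range.

## Working session

There is one attempt and no reset: what is moved stays moved. The work goes in short steps, Python scripts to look and compute and a shell command to move; the robot and the scene stay as the last step left them, time stands still between calls to the robot, and variables do not carry over. Pictures are saved under pics/ and viewed, at most 14 in all, crops included, and the job is handed in when it is done.

```bash
mkdir -p pics; cat > h.py <<'E'
import numpy as np, cv2
from scipy.spatial.transform import Rotation as R
from station import arm, optics, sign_off, boxes_of, tip_of
def tool():
    s=arm.read_state(); T=np.eye(4); T[:3,:3]=R.from_rotvec(s['tcp_rot']).as_matrix(); T[:3,3]=s['tcp_pos']; return T
def shot(n):
    W=tool() if n=='wrist' else None
    p=optics.camera(n); p['W']=p['T'] if W is None else W@p['tool_from_camera']
    p['f']=p['img'].shape[0]/2/np.tan(np.radians(p['vfov'])/2); return p
def save(p,name,crop=None,scale=1):
    im=p['img'][...,::-1]
    if crop: l,t,r,b=crop; im=im[t:b,l:r]
    cv2.imwrite('pics/'+name,cv2.resize(np.ascontiguousarray(im),None,fx=scale,fy=scale))
def ray(p,r,c):
    d=p['W'][:3,:3]@np.array([(c-p['cx'])/p['f'],(r-p['cy'])/p['f'],1.]); return p['W'][:3,3],d
def at_z(p,r,c,z):
    o,d=ray(p,r,c); return o+d*(z-o[2])/d[2]
def at_depth(p,r,c):
    o,d=ray(p,r,c); return o+d*p['z_map'][int(round(r)),int(round(c))]
def cloud(p):
    h,w=p['z_map'].shape; v,u=np.mgrid[:h,:w]; z=p['z_map']
    P=np.stack([(u-p['cx'])/p['f']*z,(v-p['cy'])/p['f']*z,z],-1)@p['W'][:3,:3].T+p['W'][:3,3]
    P[z<=0]=np.nan; return P
E
python3 - <<'E'
from h import *
np.set_printoptions(precision=4,suppress=True)
for n in('top','scene'):
    p=shot(n); save(p,n+'1.png'); print(n,p['T'][:3,3],p['f'])
    for l in ['rinser','soak_box','box_lid','lever_knob','lever_pivot']+['ring%d_top'%i for i in range(6)]+['jet%d_mid'%i for i in range(6)]:
        z={'r':.082,'l':.074,'j':.077}[l[0]] if l not in('rinser','soak_box','box_lid') else 0
        print(l,[(np.round(d['location']),round(d['conf'],2),at_z(p,*d['location'],z)[:2]) for d in tip_of(l,p)[:3]])
print(arm.read_state(), arm.tcp_to_grasp)
E
```

```text
top [0.402  0.0432 1.4885] 402.8895791740181
rinser [(array([233., 298.]), 0.65, array([ 0.5237, -0.0146]))]
soak_box []
box_lid [(array([243., 126.]), 0.67, array([0.4721, 0.6174])), (array([173., 356.]), 0.59, array([ 0.7559, -0.231 ]))]
lever_knob [(array([249., 369.]), 0.67, array([ 0.4654, -0.2613]))]
lever_pivot [(array([235., 353.]), 0.81, array([ 0.5133, -0.2042])), (array([245., 325.]), 0.66, array([ 0.4754, -0.1074])), (array([224., 326.]), 0.47, array([ 0.5495, -0.1111]))]
ring0_top [(array([245., 324.]), 0.47, array([ 0.476 , -0.1031]))]
ring1_top [(array([250., 297.]), 0.59, array([ 0.4569, -0.0082])), (array([249., 370.]), 0.59, array([ 0.4651, -0.2641]))]
ring2_top [(array([244., 273.]), 0.54, array([0.4767, 0.0769]))]
ring3_top [(array([220., 324.]), 0.63, array([ 0.5619, -0.102 ])), (array([241., 126.]), 0.42, array([0.4754, 0.5897]))]
ring4_top [(array([244., 276.]), 0.59, array([0.4759, 0.0653])), (array([221., 303.]), 0.48, array([ 0.5578, -0.0283]))]
ring5_top [(array([218., 273.]), 0.61, array([0.5658, 0.0766]))]
jet0_mid [(array([248., 324.]), 0.36, array([ 0.4
[... 1967 characters left out ...]
85]))]
jet2_mid []
jet3_mid [(array([218., 238.]), 0.46, array([ 0.57  , -0.1105]))]
jet4_mid [(array([212., 265.]), 0.52, array([ 0.5608, -0.0171]))]
jet5_mid [(array([206., 293.]), 0.62, array([0.5482, 0.0814]))]
{'clock': 1.8, 'q': array([-1.2556,  0.1238,  1.6503, -0.    ,  1.3675, -0.0826]), 'joint_vel': array([-0.0002,  0.0001, -0.0015,  0.    , -0.0002,  0.0006]), 'tau': array([  0.0001, -42.358 , -36.5748,  -0.    ,   0.0006,   0.    ]), 'tcp_pos': array([ 0.2517, -0.5992,  0.2313]), 'tcp_rot': array([-3.0796, -0.6207,  0.    ]), 'wrist_force': array([ 1.1695,  0.2664, -0.5569]), 'torque': array([0.0163, 0.0232, 0.0301]), 'gripper_force': 0.0, 'grip_width': 1.0021647286768518} 0.0187
```

```bash
python3 - <<'E'
import cv2
a=cv2.imread('pics/top1.png');cv2.imwrite('pics/top1c.png',cv2.resize(a[150:310,60:460],None,fx=2,fy=2,interpolation=cv2.INTER_CUBIC))
a=cv2.imread('pics/scene1.png');cv2.imwrite('pics/scene1c.png',cv2.resize(a[120:320,150:470],None,fx=2.5,fy=2.5,interpolation=cv2.INTER_CUBIC))
E
```

```text
(no output)
```

View pics/top1c.png

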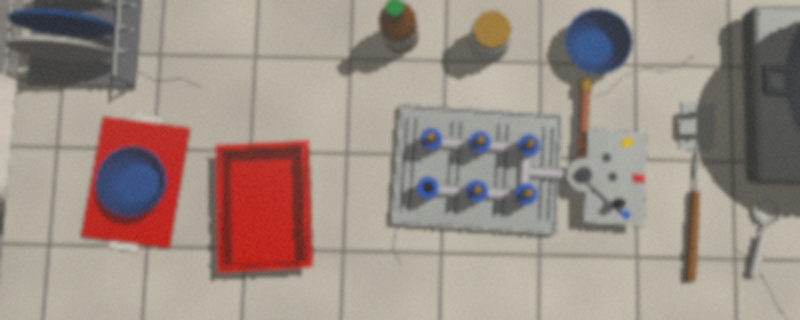

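View pics/scene1c.png

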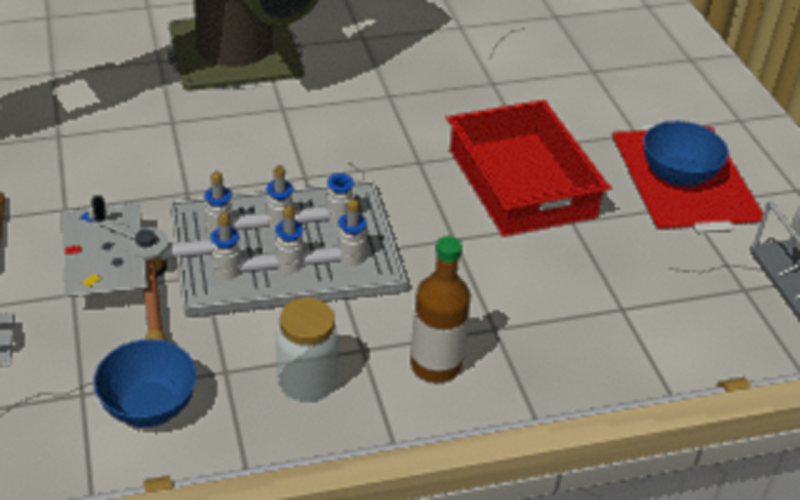

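The top view shows five tubes: jet2's socket (crop 428,187) is empty. The knob is at crop (618,203) by the blue mark, red is at (638,178), yellow at (628,143), and the red box at (263,207). I'll move the wrist camera over the rinser.

```bash
python3 -m jog '[[[0,0,-1],[0,0,0.029],1],[[0,0,-1],[0,0,0.029],1],[[0,0,-1],[0,0,0.029],1],[[0,0,-1],[0,0,0.029],1],[[0,0,-1],[0,0,0.029],1],[[0.4,-0.95,0],[0,0,0],1],[[0.4,-0.95,0],[0,0,0],1],[[0.4,-0.95,0],[0,0,0],1],[[0.4,-0.95,0],[0,0,0],1],[[0.4,-0.95,0],[0,0,0],1],[[0.4,-0.95,0],[0,0,0],1],[[0.4,-0.95,0],[0,0,0],1],[[0.4,-0.95,0],[0,0,0],1],[[0.4,-0.95,0],[0,0,0],1],[[0.4,-0.95,0],[0,0,0],1],[[0.4,-0.95,0],[0,0,0],1],[[0.4,-0.95,0],[0,0,0],1],[[0.4,-0.95,0],[0,0,0],1],[[0.4,-0.95,0],[0,0,0],1],[[0,0,0],[0,0,0],-0.4]]' 40
python3 - <<'E'
from h import *
np.set_printoptions(precision=4,suppress=True)
p=shot('wrist'); save(p,'w1.png'); print(p['tool_from_camera'],p['f'])
for l in ['lever_knob','lever_pivot']+['ring%d_top'%i for i in range(6)]:
    z=.074 if l[0]=='l' else .082
    print(l,[(np.round(d['location']),round(d['conf'],2),at_z(p,*d['location'],z)[:2]) for d in tip_of(l,p)[:3]])
P=cloud(p)
# blobs above 0.100: domes ; knob 0.086-0.096
for a,b in((.104,.13),(.085,.097)):
    m=((P[...,2]>a)&(P[...,2]<b)).astype(np.uint8)
    n,L,S,C=cv2.connectedComponentsWithStats(m)
    for i in range(1,n):
        if S[i,4]>15: print(a,S[i,4],C[i],np.nanmean(P[L==i],0))
E
```

```text
clock: 3.8
tcp_pos: [0.4435, -0.2081, 0.3816]
tcp_rot: [-3.14, 0.084, -0.002]
wrist_force: [-0.4, -0.5, 0.0]
grip_width: 0.859
gripper_force: 0.0
[[ 0.001  -0.948  -0.3183  0.0821]
 [ 1.      0.0003  0.0021  0.0008]
 [-0.0019 -0.3183  0.948  -0.1423]
 [ 0.      0.      0.      1.    ]] 357.50995345483966
lever_knob [(array([144., 322.]), 0.65, array([ 0.4592, -0.2593]))]
lever_pivot [(array([107., 279.]), 0.72, array([ 0.5059, -0.2087]))]
ring0_top [(array([140., 192.]), 0.71, array([ 0.4738, -0.0995]))]
ring1_top [(array([143., 121.]), 0.68, array([ 0.4738, -0.0126])), (array([68., 41.]), 0.66, array([0.5635, 0.0626]))]
ring2_top [(array([168., 503.]), 0.34, array([ 0.4179, -0.4853]))]
ring3_top [(array([ 69., 185.]), 0.86, array([ 0.554 , -0.1028])), (array([142., 188.]), 0.35, array([ 0.4716, -0.0953]))]
ring4_top [(array([ 66., 113.]), 0.82, array([ 0.5612, -0.0201]))]
ring5_top [(array([68., 37.]), 0.74, array([0.5646, 0.0667]))]
0.104 266 [20.1241 67.297 ] [0.5629 0.0649 0.1136]
0.104 238 [99.9916 66.542 ] [ 0.5591 -0.0206  0.1142]
0.104 214 [179.472   65.6682] [ 0.5555 -0.1054  0.1148]
0.104 194 [112.6753 146.3814] [ 0.4746 -0.0168  0.114 ]
0.104 178 [187.0393 145.9045] [ 0.4707 -0.1017  0.1147]
0.085 96 [36.7396 68.6771] [0.5626 0.0618 0.0913]
0.085 69 [113.029   68.2464] [ 0.5585 -0.0239  0.091 ]
0.085 41 [188.8293  68.439 ] [ 0.5538 -0.1092  0.0912]
0.085 61 [123.7541 142.8525] [ 0.4752 -0.0199  0.0912]
0.085 40 [195.125 141.3  ] [ 0.4725 -0.1056  0.0905]
0.085 169 [325.4852 146.1538] [ 0.4584 -0.2619  0.0905]
```

View pics/w1.png

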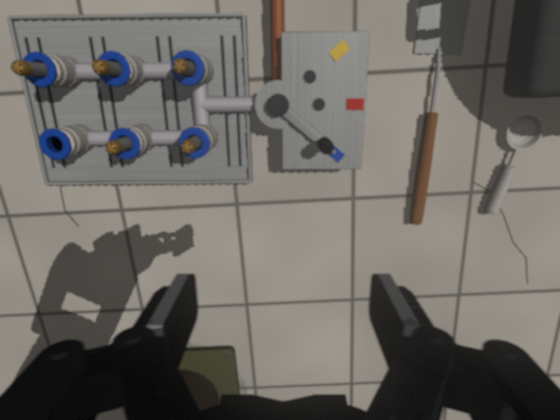

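```bash
python3 -m jog '[[[0.28,0.9,0],[0,0,0],0.2],[[0.28,0.9,0],[0,0,0],0.2],[[0,0,0.96],[0,0,0],0.2],[[0,0,0.96],[0,0,0],0.2],[[0,0,0.96],[0,0,0],0.2],[[0,0,0.96],[0,0,0],0.2],[[0,0,0.96],[0,0,0],0.2],[[0,0,0.96],[0,0,0],0.2],[[0,0,0.96],[0,0,0],0.2],[[0,0,0.96],[0,0,0],0.2],[[0,0,0.96],[0,0,0],0.2],[[0,0,0.96],[0,0,0],0.2],[[0,0,0.96],[0,0,0],0.2],[[0,0,0],[0,0,0],-0.8],[[0,0,0],[0,0,0],-0.8],[[0,0,0],[0,0,0],-0.8],[[0,0,0],[0,0,0],-0.8],[[0,0,0],[0,0,0],-0.8],[[0,0,0],[0,0,0],-0.8]]' 30
python3 - <<'E'
from h import *
p=shot('wrist'); save(p,'w2.png')
E
```

```text
clock: 6.15
tcp_pos: [0.4571, -0.2638, 0.065]
tcp_rot: [-3.137, 0.092, -0.004]
wrist_force: [5.7, 7.0, -7.4]
grip_width: 0.197
gripper_force: 29.5
```

View pics/w2.png

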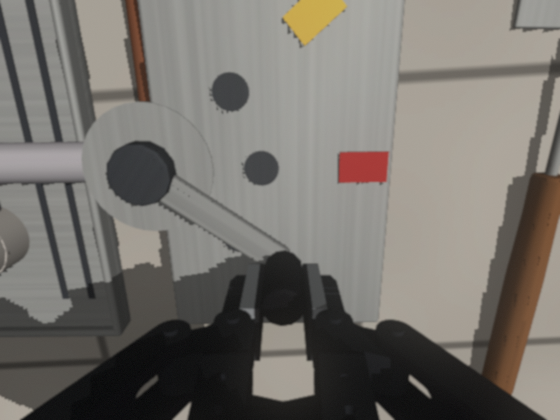

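The pads hold the knob at (283,285), and the lever runs to the pivot at (143,172). I'll swing it 40° to the red notch.

```bash
python3 -m jog '[[[0.18,0.125,0],[0,0,0],-0.8],[[0.18,0.125,0],[0,0,0],-0.8],[[0.2,0.09,0],[0,0,0],-0.8],[[0.2,0.09,0],[0,0,0],-0.8],[[0.215,0.055,0],[0,0,0],-0.8],[[0.215,0.055,0],[0,0,0],-0.8],[[0.22,0.02,0],[0,0,0],-0.8],[[0.22,0.02,0],[0,0,0],-0.8],[[0,0,0],[0,0,0],-0.8],[[0,0,0],[0,0,0],-0.8],[[0,0,0],[0,0,0],0],[[0,0,0],[0,0,0],0],[[0,0,0],[0,0,0],0.2],[[0,0,0],[0,0,0],0.2],[[0,0,-0.96],[0,0,0],0.2],[[0,0,-0.96],[0,0,0],0.2],[[0,0,-0.96],[0,0,0],0.2],[[0,0,-0.96],[0,0,0],0.2],[[0,0,-0.96],[0,0,0],0.2],[[0,0,-0.96],[0,0,0],0.2]]'
python3 - <<'E'
from h import *
np.set_printoptions(precision=4,suppress=True)
p=shot('wrist'); save(p,'w3.png')
print(arm.read_state()['tcp_rot'])
P=cloud(p)
for a,b in((.084,.097),(.105,.13)):
    m=((P[...,2]>a)&(P[...,2]<b)).astype(np.uint8)
    n,L,S,C=cv2.connectedComponentsWithStats(m)
    for i in range(1,n):
        if S[i,4]>15: print(a,S[i,4],C[i],np.nanmean(P[L==i],0))
for l in ['lever_knob','lever_pivot']:
    print(l,[(np.round(d['location']),round(d['conf'],2),at_z(p,*d['location'],.074)[:2]) for d in tip_of(l,p)[:3]])
E
```

```text
clock: 8.2
tcp_pos: [0.5039, -0.2861, 0.2391]
tcp_rot: [3.14, -0.092, 0.001]
wrist_force: [0.1, 0.4, 0.2]
grip_width: 0.605
gripper_force: 0.0
[ 3.1345 -0.0913  0.0134]
0.084 193 [ 58.6218 141.7927] [ 0.5565 -0.1097  0.0906]
0.084 348 [275.8879 189.7213] [ 0.5064 -0.2818  0.0902]
0.084 184 [ 77.6685 237.7283] [ 0.473  -0.1051  0.0907]
0.105 506 [ 36.4229 146.668 ] [ 0.5562 -0.1069  0.1139]
0.105 406 [ 60.3128 250.335 ] [ 0.4717 -0.1029  0.1136]
lever_knob [(array([183., 275.]), 0.76, array([ 0.5084, -0.2812]))]
lever_pivot [(array([181., 402.]), 0.33, array([ 0.5032, -0.3934]))]
```

View pics/w3.png

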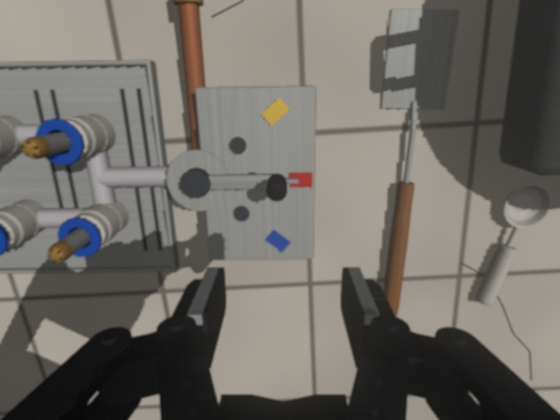

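The lever points at the red mark (300,180), with the knob at (276,188). Next is jet3.

```bash
cat > dome.py <<'E'
from h import *
import sys
np.set_printoptions(precision=4,suppress=True)
def dome():
    p=shot('wrist'); P=cloud(p); W=tool(); t=W[:3,3]
    m=((P[...,2]>.106)&(P[...,2]<.125)&(np.hypot(P[...,0]-t[0],P[...,1]-t[1])<.03)).astype(np.uint8)
    n,L,S,C=cv2.connectedComponentsWithStats(m)
    if n<2: print('no dome'); return p
    i=1+np.argmax(S[1:,4]); Q=P[L==i]
    q=(Q-t)@W[:3,:3]
    lo,hi=np.percentile(q,[2,98],axis=0)
    print('n',len(q),'tool x',lo[0],hi[0],'y',lo[1],hi[1],'mid y',(lo[1]+hi[1])/2,'ztop',np.percentile(Q[:,2],98))
    print('shift units x(hi-8mm):',(hi[0]-.0075)/.03,'y:',(lo[1]+hi[1])/2/.03,'tcp',t,'rot',arm.read_state()['tcp_rot'])
    return p
if __name__=='__main__':
    p=dome()
    if len(sys.argv)>1: save(p,sys.argv[1])
E
python3 -m jog '[[[0.1725,-0.7675,0],[0,0,0],-0.3],[[0.1725,-0.7675,0],[0,0,0],-0.3],[[0.1725,-0.7675,0],[0,0,0],-0.3],[[0.1725,-0.7675,0],[0,0,0],-0.3],[[0.1725,-0.7675,0],[0,0,0],-0.3],[[0.1725,-0.7675,0],[0,0,0],-0.3],[[0.1725,-0.7675,0],[0,0,0],-0.3],[[0.1725,-0.7675,0],[0,0,0],-0.3],[[0,0,0.8],[0,0,0],-0.3],[[0,0,0.8],[0,0,0],-0.3],[[0,0,0.8],[0,0,0],-0.3],[[0,0,0],[0,0,0],-0.3]]'
python3 dome.py w4.png
```

```text
clock: 9.55
tcp_pos: [0.5525, -0.1033, 0.1595]
tcp_rot: [-3.138, 0.091, 0.016]
wrist_force: [-0.2, -0.1, -1.2]
grip_width: 0.351
gripper_force: 0.0
n 672 tool x -0.0030814672012873887 0.010175432054066116 y -0.007638221417222207 0.007122134269120685 mid y -0.0002580435740507608 ztop 0.11836237503731564
shift units x(hi-8mm): 0.08918106846887054 y: -0.008601452468358695 tcp [ 0.5539 -0.1038  0.1621] rot [-3.1388  0.091   0.0096]
```

View pics/w4.png

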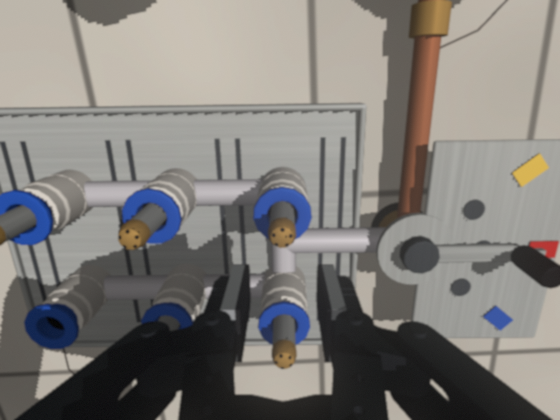

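```bash
python3 -m jog '[[[0.08,0,0],[0,0,0],-0.45],[[0,0,0.6],[0,0,0],-0.45],[[0,0,0.6],[0,0,0],-0.5],[[0,0,0.6],[0,0,0],-0.5],[[0,0,0.6],[0,0,0],-0.5],[[0,0,0],[0,0,0],-0.5],[[0,0,0],[0,0,0],-0.5]]'; python3 -m jog '[[[0,0,0.1],[0,0,0],-0.5],[[0,0,0.1],[0,0,0],-0.5],[[0,0,0],[0,0,0],-0.5]]'
```

```text
clock: 10.3
tcp_pos: [0.5592, -0.1046, 0.0947]
tcp_rot: [3.14, -0.091, 0.003]
wrist_force: [0.9, -0.6, 0.3]
grip_width: 0.248
gripper_force: 0.0
clock: 10.6
tcp_pos: [0.5585, -0.1044, 0.0877]
tcp_rot: [3.14, -0.091, 0.001]
wrist_force: [-0.3, -0.8, -0.3]
grip_width: 0.251
gripper_force: 0.0
```

```bash
python3 -m jog '[[[0,0,0.1],[0,0,0],-0.5],[[0,0,0.1],[0,0,0],-0.5],[[0,0,0],[0,0,0],-0.5],[[0,0,0],[0,0,0],-0.5]]'; python3 -m jog '[[[0,0,0.1],[0,0,0],-0.5],[[0,0,0],[0,0,0],-0.5],[[0,0,0],[0,0,0],-0.5]]'
```

```text
clock: 11.0
tcp_pos: [0.5586, -0.1044, 0.0818]
tcp_rot: [3.14, -0.091, 0.0]
wrist_force: [-0.7, -0.0, 2.7]
grip_width: 0.247
gripper_force: 1.5
clock: 11.3
tcp_pos: [0.5587, -0.1044, 0.0788]
tcp_rot: [3.14, -0.091, 0.001]
wrist_force: [-1.1, 0.7, 4.9]
grip_width: 0.251
gripper_force: 2.4
```

```bash
python3 -m jog '[[[0,0,0.09],[0,0,0],-0.5],[[0,0,0],[0,0,0],-0.5],[[0,0,0],[0,0,0],-0.9],[[0,0,0],[0,0,0],-0.9],[[0,0,0],[0,0,0],-0.9],[[0,0,0],[0,0,0],-0.9]]' 50; python3 -m jog '[[[0,0,-0.1],[0,0,0],-0.9],[[0,0,-0.1],[0,0,0],-0.9],[[0,0,-0.1],[0,0,0],-0.9],[[0,0,0],[0,0,0],-0.9]]'
```

```text
clock: 11.9
tcp_pos: [0.5589, -0.1039, 0.0763]
tcp_rot: [-3.139, 0.091, -0.002]
wrist_force: [-0.7, 1.1, 6.9]
grip_width: 0.17
gripper_force: 51.0
clock: 12.3
tcp_pos: [0.5579, -0.1039, 0.0836]
tcp_rot: [-3.14, 0.091, 0.001]
wrist_force: [3.6, 1.5, -5.3]
grip_width: 0.174
gripper_force: 48.8
```

```bash
python3 -m jog '[[[0,0,-0.3],[0,0,0],-0.9],[[0,0,-0.9],[0,0,0],-0.9],[[0,0,-0.9],[0,0,0],-0.9],[[0,0,-0.9],[0,0,0],-0.9],[[0,0,-0.9],[0,0,0],-0.9],[[0,0,0],[0,0,0],-0.9]]' 60; python3 - <<'E'
from h import *
np.set_printoptions(precision=4,suppress=True)
p=shot('wrist'); save(p,'w5.png'); s=arm.read_state(); print(s['wrist_force'],s['grip_width'])
p=shot('top')
for l in('soak_box','rinser'):
    print(l,[(d['rect'],d['conf'],at_z(p,d['rect'][1],d['rect'][0],.065),at_z(p,d['rect'][3],d['rect'][2],.065)) for d in boxes_of(l,p)[:2]])
P=cloud(p); im=p['img'].astype(int); red=(im[...,0]>120)&(im[...,1]<70)&(im[...,2]<70)&(P[...,1]<.5)&(P[...,1]>.2)&(P[...,2]>.05)
Q=P[red]; print(len(Q)); c,sz,a=cv2.minAreaRect(Q[:,:2].astype(np.float32)*1000); print(c,sz,a,np.median(Q[:,2]))
E
```

```text
clock: 12.9
tcp_pos: [0.5602, -0.1054, 0.2068]
tcp_rot: [3.137, -0.091, 0.011]
wrist_force: [0.5, -0.1, -0.4]
grip_width: 0.169
gripper_force: 59.6
[ 0.3242  0.178  -1.019 ] 0.17091501087919478
soak_box [([168.7, 223.1, 217.8, 287.7], 0.69, array([0.5426, 0.4479, 0.065 ]), array([0.3207, 0.2644, 0.065 ]))]
rinser [([253.0, 192.7, 385.0, 267.1], 0.67, array([0.6586, 0.1524, 0.065 ]), array([ 0.4041, -0.3183,  0.065 ]))]
612
(439.283447265625, 364.0771789550781) (219.9135284423828, 163.49246215820312) 5.030553817749023 0.06366918126299659
```

View pics/w5.png

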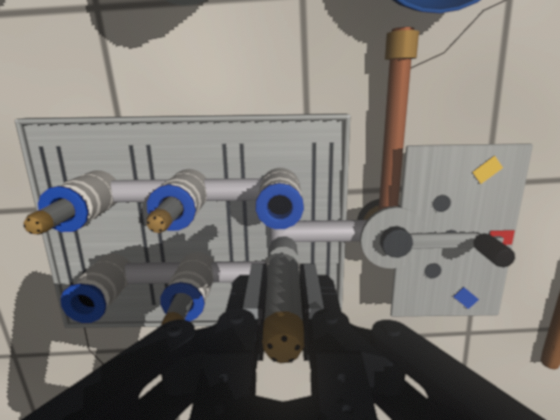

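The top view puts the box at about (0.437, 0.361), yawed about 4°. In the wrist view jet3 hangs in the pads with its dome at (283,340), and socket 3 is empty at (280,205). I'll carry it to the box.

```bash
python3 -m jog '[[[-0.17,-0.91,0],[0,0,0],-0.9],[[-0.17,-0.91,0],[0,0,0],-0.9],[[-0.17,-0.91,0],[0,0,0],-0.9],[[-0.17,-0.91,0],[0,0,0],-0.9],[[-0.17,-0.91,0],[0,0,0],-0.9],[[-0.17,-0.91,0],[0,0,0],-0.9],[[-0.17,-0.91,0],[0,0,0],-0.9],[[-0.17,-0.91,0],[0,0,0],-0.9],[[-0.17,-0.91,0],[0,0,0],-0.9],[[-0.17,-0.91,0],[0,0,0],-0.9],[[-0.17,-0.91,0],[0,0,0],-0.9],[[-0.17,-0.91,0],[0,0,0],-0.9],[[-0.17,-0.91,0],[0,0,0],-0.9],[[-0.17,-0.91,0],[0,0,0],-0.9],[[-0.17,-0.91,0],[0,0,0],-0.9],[[-0.17,-0.91,0],[0,0,0],-0.9],[[-0.17,-0.91,0],[0,0,0],-0.9],[[-0.17,-0.91,0],[0,0,0],-0.9],[[0,0,0],[0,0,0],-0.9],[[0,0,0],[0,0,0],-0.9]]' 70; cat > box.py <<'E'
from h import *
import sys
np.set_printoptions(precision=4,suppress=True)
def box(p):
    P=cloud(p); im=p['img'].astype(int); m=(im[...,0]>90)&(im[...,1]<75)&(im[...,2]<75)&(P[...,1]<.5)&(P[...,1]>.2)
    Q=P[m&(P[...,2]>.055)&(P[...,2]<.075)]; F=P[m&(P[...,2]<.015)&(P[...,2]>-.005)]
    print('rim',cv2.minAreaRect(Q[:,:2].astype(np.float32)*1000),'floor',cv2.minAreaRect(F[:,:2].astype(np.float32)*1000))
if __name__=='__main__':
    p=shot(sys.argv[1]); box(p)
    if len(sys.argv)>2: save(p,sys.argv[2])
    s=arm.read_state(); print(s['tcp_pos'],s['tcp_rot'],s['wrist_force'],s['grip_width'])
E
python3 box.py wrist w6.png
```

```text
clock: 15.1
tcp_pos: [0.4941, 0.3912, 0.1995]
tcp_rot: [3.138, -0.089, -0.004]
wrist_force: [0.5, -0.9, -1.1]
grip_width: 0.168
gripper_force: 68.3
rim ((440.7454528808594, 361.4909362792969), (222.4554901123047, 163.1537322998047), 4.284478187561035) floor ((436.5986328125, 360.6600341796875), (196.0098114013672, 143.05641174316406), 4.291918754577637)
[0.4944 0.3908 0.1998] [ 3.138  -0.0903 -0.0036] [-0.3459 -0.2458 -1.0028] 0.16734114929808003
```

View pics/w6.png

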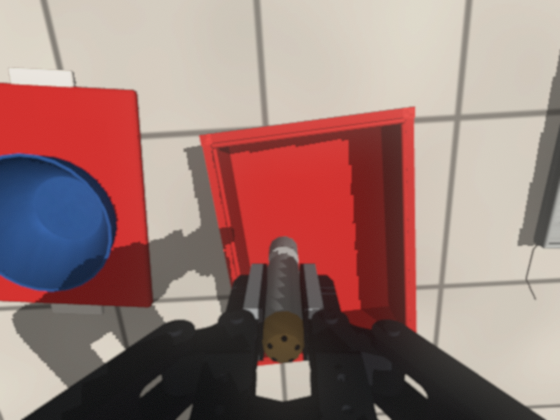

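```bash
python3 -m jog '[[[0,0,0.9],[0,0,0],-0.9],[[0,0,0.9],[0,0,0],-0.9],[[0,0,0.9],[0,0,0],-0.9],[[0,0,0.6],[0,0.0417,0],-0.9],[[0,0,0],[0,0.0417,0],-0.9],[[0,0,0],[0,0.0417,0],-0.9],[[0,0,0],[0,0.0417,0],-0.9],[[-0.417,0,0.722],[0,0,0],-0.9],[[-0.417,0,0.722],[0,0,0],-0.9],[[0,0,0],[0,0,0],-0.9],[[0,0,0],[0,0,0],-0.9]]'; python3 -c "
from h import *
s=arm.read_state();print(s['tcp_pos'],s['grip_width'],R.from_rotvec(s['tcp_rot']).as_matrix()[:,2],s['q'])"
```

```text
clock: 16.25
tcp_pos: [0.4951, 0.3904, 0.0521]
tcp_rot: [3.018, -0.088, 0.808]
wrist_force: [0.2, 0.1, -0.7]
grip_width: 0.168
gripper_force: 68.3
[0.49508608 0.39037831 0.05213894] 0.16798601635814503 [ 0.4985789  -0.03059377 -0.86630428] [ 0.73942776  0.11411356  2.05808447 -0.60591104  0.68107233  2.79078889]
```

```bash
python3 -m jog '[[[0,0,0],[0,0,0],-0.2],[[0,0,0],[0,0,0],-0.2],[[0,0,0],[0,0,0],-0.2],[[0,0,0],[0,0,0],-0.2],[[0.5,0,-0.866],[0,0,0],-0.2],[[0.5,0,-0.866],[0,0,0],-0.2],[[0.5,0,-0.866],[0,0,0],-0.2],[[0.5,0,-0.866],[0,0,0],-0.2],[[0.5,0,-0.866],[0,0,0],-0.2],[[0,0,0],[0,-0.0417,0],-0.2],[[0,0,0],[0,-0.0417,0],-0.2],[[0,0,0],[0,-0.0417,0],-0.2],[[0,0,0],[0,-0.0417,0],-0.2],[[0,0,0],[0,0,0],-0.3]]'; python3 box.py wrist w7.png
```

```text
clock: 17.65
tcp_pos: [0.4978, 0.3911, 0.2031]
tcp_rot: [-3.14, 0.095, -0.001]
wrist_force: [0.5, 0.6, 1.0]
grip_width: 0.353
gripper_force: 0.0
rim ((440.515625, 361.35064697265625), (223.04360961914062, 163.16323852539062), 4.201868057250977) floor ((436.4613342285156, 360.6848449707031), (196.4373016357422, 143.25433349609375), 4.276960849761963)
[0.4965 0.3911 0.2025] [ 3.1399 -0.0939  0.0028] [ 0.557   0.5166 -1.2733] 0.35268920726486136
```

View pics/w7.png

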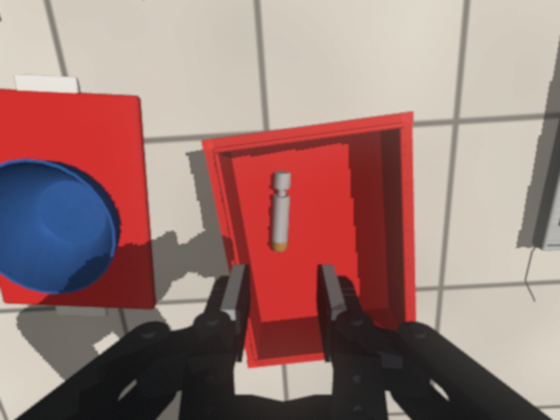

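Jet3 lies in the box with its mid at (280,210). Next is jet5.

```bash
python3 -m jog '[[[0.244,0.887,0],[0,0,0],-0.3],[[0.244,0.887,0],[0,0,0],-0.3],[[0.244,0.887,0],[0,0,0],-0.3],[[0.244,0.887,0],[0,0,0],-0.3],[[0.244,0.887,0],[0,0,0],-0.3],[[0.244,0.887,0],[0,0,0],-0.3],[[0.244,0.887,0],[0,0,0],-0.3],[[0.244,0.887,0],[0,0,0],-0.3],[[0.244,0.887,0],[0,0,0],-0.3],[[0.244,0.887,0],[0,0,0],-0.3],[[0.244,0.887,0],[0,0,0],-0.3],[[0.244,0.887,0],[0,0,0],-0.3],[[0,0,0.6],[0,0,0],-0.3],[[0,0,0.6],[0,0,0],-0.45],[[0,0,0],[0,0,0],-0.45],[[0,0,0],[0,0,0],-0.45],[[0,0,0],[0,0,0],-0.45]]'; python3 dome.py
```

```text
clock: 19.4
tcp_pos: [0.5645, 0.0682, 0.1678]
tcp_rot: [3.14, -0.089, 0.003]
wrist_force: [0.4, -0.6, -0.0]
grip_width: 0.273
gripper_force: 0.0
n 614 tool x -0.006453756468233025 0.006570728414377761 y -0.007131673934401597 0.007215963909042303 mid y 4.2144987320353114e-05 ztop 0.11832958489789587
shift units x(hi-8mm): -0.030975719520741296 y: 0.0014048329106784371 tcp [0.5647 0.0682 0.1679] rot [ 3.1401 -0.0894  0.0039]
```

```bash
python3 -m jog '[[[0,0,0.65],[0,0,0],-0.5],[[0,0,0.65],[0,0,0],-0.5],[[0,0,0.65],[0,0,0],-0.5],[[0,0,0.65],[0,0,0],-0.5],[[0,0,0],[0,0,0],-0.5],[[0,0,0.1],[0,0,0],-0.5],[[0,0,0.1],[0,0,0],-0.5],[[0,0,0.1],[0,0,0],-0.5],[[0,0,0.1],[0,0,0],-0.5],[[0,0,0.05],[0,0,0],-0.5],[[0,0,0],[0,0,0],-0.5],[[0,0,0],[0,0,0],-0.5]]' 60;  python3 -m jog '[[[0,0,0],[0,0,0],-0.9],[[0,0,0],[0,0,0],-0.9],[[0,0,0],[0,0,0],-0.9],[[0,0,0],[0,0,0],-0.9]]'
```

```text
clock: 20.65
tcp_pos: [0.5654, 0.0678, 0.0767]
tcp_rot: [-3.14, 0.091, -0.004]
wrist_force: [-0.5, -0.2, 7.1]
grip_width: 0.251
gripper_force: 3.0
clock: 21.05
tcp_pos: [0.5656, 0.0681, 0.0769]
tcp_rot: [-3.139, 0.091, -0.005]
wrist_force: [-1.9, 1.7, 7.2]
grip_width: 0.169
gripper_force: 59.7
```

```bash
python3 -m jog '[[[0,0,-0.1],[0,0,0],-0.9],[[0,0,-0.1],[0,0,0],-0.9],[[0,0,-0.1],[0,0,0],-0.9],[[0,0,-0.3],[0,0,0],-0.9],[[0,0,-0.9],[0,0,0],-0.9],[[0,0,-0.9],[0,0,0],-0.9],[[0,0,-0.9],[0,0,0],-0.9],[[0,0,-0.9],[0,0,0],-0.9],[[-0.276,-0.892,0],[0,0,0],-0.9],[[-0.276,-0.892,0],[0,0,0],-0.9],[[-0.276,-0.892,0],[0,0,0],-0.9],[[-0.276,-0.892,0],[0,0,0],-0.9],[[-0.276,-0.892,0],[0,0,0],-0.9],[[-0.276,-0.892,0],[0,0,0],-0.9],[[-0.276,-0.892,0],[0,0,0],-0.9],[[-0.276,-0.892,0],[0,0,0],-0.9],[[-0.276,-0.892,0],[0,0,0],-0.9],[[-0.276,-0.892,0],[0,0,0],-0.9],[[0,0,0],[0,0,0],-0.9],[[0,0,0],[0,0,0],-0.9]]' 70; python3 box.py wrist w8.png
```

```text
clock: 23.05
tcp_pos: [0.4963, 0.3393, 0.2]
tcp_rot: [3.138, -0.089, -0.003]
wrist_force: [0.1, -0.6, -1.3]
grip_width: 0.17
gripper_force: 69.8
rim ((440.8244323730469, 361.7952880859375), (222.7977752685547, 164.2764434814453), 4.098255634307861) floor ((436.09210205078125, 379.67120361328125), (195.02603149414062, 180.14956665039062), 4.126924514770508)
[0.4966 0.3389 0.2002] [ 3.1386 -0.0903 -0.0023] [ 0.2177 -0.056  -1.4756] 0.16707501533518143
```

View pics/w8.png

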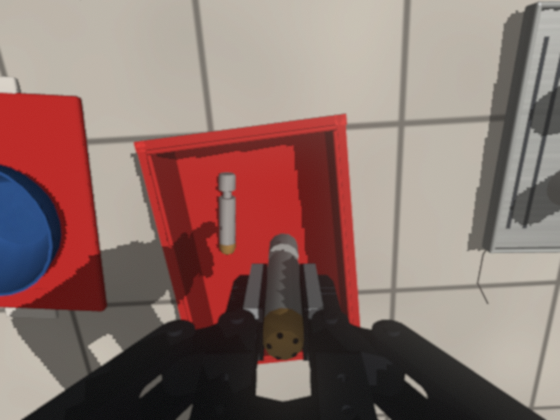

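Jet5 is held (dome at 283,335), jet3 lies at (228,213), and the box hasn't moved. I'll lay jet5 down.

```bash
python3 -m jog '[[[0,0,0.9],[0,0,0],-0.9],[[0,0,0.9],[0,0,0],-0.9],[[0,0,0.9],[0,0,0],-0.9],[[0,0,0.6],[0,0.0417,0],-0.9],[[0,0,0],[0,0.0417,0],-0.9],[[0,0,0],[0,0.0417,0],-0.9],[[0,0,0],[0,0.0417,0],-0.9],[[-0.417,0,0.722],[0,0,0],-0.9],[[-0.417,0,0.722],[0,0,0],-0.9],[[0,0,0],[0,0,0],-0.9],[[0,0,0],[0,0,0],-0.9]]'; python3 -m jog '[[[0,0,0],[0,0,0],-0.2],[[0,0,0],[0,0,0],-0.2],[[0,0,0],[0,0,0],-0.2],[[0,0,0],[0,0,0],-0.2],[[0.5,0,-0.866],[0,0,0],-0.2],[[0.5,0,-0.866],[0,0,0],-0.2],[[0.5,0,-0.866],[0,0,0],-0.2],[[0.5,0,-0.866],[0,0,0],-0.2],[[0.5,0,-0.866],[0,0,0],-0.2],[[0,0,0],[0,-0.0417,0],-0.2],[[0,0,0],[0,-0.0417,0],-0.2],[[0,0,0],[0,-0.0417,0],-0.2],[[0,0,0],[0,-0.0417,0],-0.2],[[0,0,0],[0,0,0],-0.3],[[0,0,0],[0,0,0],-0.3]]'; cat > tubes.py <<'E'
from box import *
# grey/brass (non-red) things inside the box's rim, in a wrist/top picture
def tubes(p):
    P=cloud(p); im=p['img'].astype(int)
    red=(im[...,0]>90)&(im[...,1]<75)&(im[...,2]<75)&(P[...,1]<.5)&(P[...,1]>.2)
    Q=P[red&(P[...,2]>.055)&(P[...,2]<.075)][:,:2].astype(np.float32)
    c,sz,a=cv2.minAreaRect(Q); poly=cv2.boxPoints((c,(sz[0]-.03,sz[1]-.03),a))
    print('box',np.round(c,4),np.round(sz,3),round(a,1))
    inside=np.array([[cv2.pointPolygonTest(poly,(float(x),float(y)),False)>0 if np.isfinite(x) else False for x,y in r] for r in P[...,:2]])
    m=(inside&(im.max(-1)>60)&(im[...,1]*1.0>.4*im[...,0])&(P[...,2]>.004)&(P[...,2]<.1)).astype(np.uint8)
    n,L,S,C=cv2.connectedComponentsWithStats(m)
    for i in range(1,n):
        if S[i,4]>40: print('thing',S[i,4],C[i],np.nanmean(P[L==i],0),cv2.minAreaRect(P[L==i][:,:2].astype(np.float32)*1000)[1],'zmax',np.nanpercentile(P[L==i][:,2],98))
if __name__=='__main__':
    p=shot(sys.argv[1]); tubes(p); s=arm.read_state(); print(s['tcp_pos'],s['tcp_rot'],s['grip_width'])
E
python3 tubes.py wrist
```

```text
clock: 24.2
tcp_pos: [0.4972, 0.3386, 0.0518]
tcp_rot: [3.018, -0.088, 0.808]
wrist_force: [0.3, 0.1, -1.1]
grip_width: 0.171
gripper_force: 69.8
clock: 25.7
tcp_pos: [0.4973, 0.3394, 0.2016]
tcp_rot: [3.14, -0.092, 0.002]
wrist_force: [-0.5, 0.1, 0.4]
grip_width: 0.349
gripper_force: 0.0
box [0.4403 0.3616] [0.224 0.164] 4.1
thing 1284 [280.5327 207.7718] [0.4714 0.3416 0.0168] (17.616710662841797, 85.42343139648438) zmax 0.02026220260189825
thing 1279 [227.3636 213.3972] [0.4687 0.3933 0.0168] (17.364086151123047, 82.24137115478516) zmax 0.020165248083310668
[0.4965 0.3395 0.2015] [ 3.1396 -0.0906  0.0014] 0.35166178105137064
```

```bash
python3 -m jog '[[[0.22,0.905,0],[0,0,0],-0.3],[[0.22,0.905,0],[0,0,0],-0.3],[[0.22,0.905,0],[0,0,0],-0.3],[[0.22,0.905,0],[0,0,0],-0.3],[[0.22,0.905,0],[0,0,0],-0.3],[[0.22,0.905,0],[0,0,0],-0.3],[[0.22,0.905,0],[0,0,0],-0.3],[[0.22,0.905,0],[0,0,0],-0.3],[[0.22,0.905,0],[0,0,0],-0.3],[[0.22,0.905,0],[0,0,0],-0.3],[[0.22,0.905,0],[0,0,0],-0.3],[[0.22,0.905,0],[0,0,0],-0.3],[[0.22,0.905,0],[0,0,0],-0.3],[[0,0,0.6],[0,0,0],-0.3],[[0,0,0.6],[0,0,0],-0.45],[[0,0,0],[0,0,0],-0.45],[[0,0,0],[0,0,0],-0.45],[[0,0,0],[0,0,0],-0.45]]'; python3 dome.py
```

```text
clock: 27.55
tcp_pos: [0.5626, -0.0171, 0.1673]
tcp_rot: [3.14, -0.089, 0.003]
wrist_force: [1.5, -0.1, -0.1]
grip_width: 0.274
gripper_force: 0.0
n 615 tool x -0.008536717131887205 0.004735714820323411 y -0.006582399134087772 0.007853678476301274 mid y 0.0006356396711067508 ztop 0.11829464625238485
shift units x(hi-8mm): -0.09214283932255296 y: 0.021187989036891695 tcp [ 0.5628 -0.0172  0.1675] rot [ 3.1399 -0.0893  0.0039]
```

```bash
python3 -m jog '[[[-0.06,0.02,0.65],[0,0,0],-0.5],[[0,0,0.65],[0,0,0],-0.5],[[0,0,0.65],[0,0,0],-0.5],[[0,0,0.65],[0,0,0],-0.5],[[0,0,0],[0,0,0],-0.5],[[0,0,0.1],[0,0,0],-0.5],[[0,0,0.1],[0,0,0],-0.5],[[0,0,0.1],[0,0,0],-0.5],[[0,0,0.1],[0,0,0],-0.5],[[0,0,0.05],[0,0,0],-0.5],[[0,0,0],[0,0,0],-0.5],[[0,0,0],[0,0,0],-0.5]]' 60;  python3 -m jog '[[[0,0,0],[0,0,0],-0.9],[[0,0,0],[0,0,0],-0.9],[[0,0,0],[0,0,0],-0.9],[[0,0,0],[0,0,0],-0.9]]'
```

```text
clock: 28.8
tcp_pos: [0.5617, -0.0182, 0.0763]
tcp_rot: [3.14, -0.091, 0.004]
wrist_force: [-1.1, 0.7, 6.2]
grip_width: 0.249
gripper_force: 3.2
clock: 29.2
tcp_pos: [0.5618, -0.0179, 0.0764]
tcp_rot: [-3.14, 0.091, -0.005]
wrist_force: [-0.7, 1.6, 5.7]
grip_width: 0.169
gripper_force: 60.1
```

```bash
python3 -m jog '[[[0,0,-0.15],[0,0,0],-0.9],[[0,0,-0.15],[0,0,0],-0.9],[[0,0,-0.7],[0,0,0],-0.9],[[0,0,-1],[0,0,0],-0.9],[[0,0,-1],[0,0,0],-0.9],[[0,0,-1],[0,0,0],-0.9],[[-0.416,-0.935,0],[0,0,0],-0.9],[[-0.416,-0.935,0],[0,0,0],-0.9],[[-0.416,-0.935,0],[0,0,0],-0.9],[[-0.416,-0.935,0],[0,0,0],-0.9],[[-0.416,-0.935,0],[0,0,0],-0.9],[[-0.416,-0.935,0],[0,0,0],-0.9],[[-0.416,-0.935,0],[0,0,0],-0.9],[[-0.416,-0.935,0],[0,0,0],-0.9],[[-0.416,-0.935,0],[0,0,0],-0.9],[[-0.416,-0.935,0],[0,0,0],-0.9],[[-0.416,-0.935,0],[0,0,0],-0.9],[[-0.416,-0.935,0],[0,0,0],-0.9],[[-0.416,-0.935,0],[0,0,0],-0.9],[[-0.416,-0.935,0],[0,0,0],-0.9]]' 70; python3 -m jog '[[[0,0,0],[0,0,-0.043],-0.9],[[0,0,0],[0,0,0],-0.9]]'; cat > held.py <<'E'
from tubes import *
p=shot('wrist'); W=tool(); P=cloud(p); q=(P-W[:3,3])@W[:3,:3]
m=(abs(q[...,0])<.014)&(abs(q[...,1])<.009)&(q[...,2]<-.03)&(q[...,2]>-.07)
print('dome points',m.sum(),'top at tool z',np.percentile(q[m][:,2],3) if m.any() else None); box(p); s=arm.read_state(); print(s['q'])
E
python3 held.py
```

```text
clock: 31.2
tcp_pos: [0.4077, 0.3843, 0.1938]
tcp_rot: [3.138, -0.091, -0.002]
wrist_force: [0.2, -0.6, -0.8]
grip_width: 0.165
gripper_force: 69.3
clock: 31.4
tcp_pos: [0.4078, 0.384, 0.1937]
tcp_rot: [3.137, 0.124, -0.002]
wrist_force: [0.5, -1.0, -1.1]
grip_width: 0.168
gripper_force: 69.3
dome points 2928 top at tool z -0.06512678051967907
rim ((439.7607727050781, 361.4060363769531), (220.2265625, 163.3904266357422), 4.102497577667236) floor ((439.5177001953125, 373.2758483886719), (203.23951721191406, 167.91201782226562), 4.2643842697143555)
[ 0.6589 -0.0464  1.8896 -0.0006  1.3003  2.1543]
```

```bash
python3 -m jog '[[[-0.08,0.57,0],[0,0,0],-0.9],[[0,0,0.9],[0,0,0],-0.9],[[0,0,0.9],[0,0,0],-0.9],[[0,0,0.9],[0,0,0],-0.9],[[0,0,0.4],[0,0.0417,0],-0.9],[[0,0,0],[0,0.0417,0],-0.9],[[0,0,0],[0,0.0417,0],-0.9],[[0,0,0],[0,0.0417,0],-0.9],[[-0.417,0,0.722],[0,0,0],-0.9],[[-0.417,0,0.722],[0,0,0],-0.9],[[0,0,0],[0,0,0],-0.9],[[0,0,0],[0,0,0],-0.9]]'; python3 -m jog '[[[0,0,0],[0,0,0],-0.2],[[0,0,0],[0,0,0],-0.2],[[0,0,0],[0,0,0],-0.2],[[0,0,0],[0,0,0],-0.2],[[0.5,0,-0.866],[0,0,0],-0.2],[[0.5,0,-0.866],[0,0,0],-0.2],[[0.5,0,-0.866],[0,0,0],-0.2],[[0.5,0,-0.866],[0,0,0],-0.2],[[0.5,0,-0.866],[0,0,0],-0.2],[[0,0,0],[0,-0.0417,0],-0.2],[[0,0,0],[0,-0.0417,0],-0.2],[[0,0,0],[0,-0.0417,0],-0.2],[[0,0,0],[0,-0.0417,0],-0.2],[[0,0,0],[0,0,0.043],-0.3],[[0,0,0],[0,0,0],-0.3]]'; python3 tubes.py top; python3 -c "
from h import *
p=shot('wrist');save(p,'w9.png')"
```

```text
clock: 32.65
tcp_pos: [0.4079, 0.3654, 0.0515]
tcp_rot: [-3.015, -0.114, -0.808]
wrist_force: [0.1, 0.2, 0.2]
grip_width: 0.167
gripper_force: 69.4
clock: 34.15
tcp_pos: [0.4084, 0.3666, 0.2015]
tcp_rot: [3.14, -0.092, -0.0]
wrist_force: [0.2, 0.0, -0.4]
grip_width: 0.349
gripper_force: 0.0
box [0.4387 0.3632] [0.221 0.162] 4.8
thing 47 [207.9574 234.9149] [0.5079 0.3177 0.0067] (63.29364013671875, 15.126073837280273) zmax 0.01150145118264811
thing 112 [185.3304 245.6696] [0.4662 0.3963 0.0168] (20.00111198425293, 84.81361389160156) zmax 0.024406809747625453
thing 113 [199.7168 245.3009] [0.4687 0.344  0.017 ] (21.71031951904297, 82.2731704711914) zmax 0.02559641232879349
thing 58 [192.2759 271.7586] [0.3728 0.3663 0.0171] (53.93058395385742, 21.46101188659668) zmax 0.024290188783908286
[0.4078 0.3666 0.2014] [ 3.1401 -0.0873 -0.0002] 0.34623316132496956
```

```bash
python3 -m jog '[[[0.212,0.896,0],[0,0,0],-0.3],[[0.212,0.896,0],[0,0,0],-0.3],[[0.212,0.896,0],[0,0,0],-0.3],[[0.212,0.896,0],[0,0,0],-0.3],[[0.212,0.896,0],[0,0,0],-0.3],[[0.212,0.896,0],[0,0,0],-0.3],[[0.212,0.896,0],[0,0,0],-0.3],[[0.212,0.896,0],[0,0,0],-0.3],[[0.212,0.896,0],[0,0,0],-0.3],[[0.212,0.896,0],[0,0,0],-0.3],[[0.212,0.896,0],[0,0,0],-0.3],[[0.212,0.896,0],[0,0,0],-0.3],[[0.212,0.896,0],[0,0,0],-0.3],[[0.212,0.896,0],[0,0,0],-0.3],[[0,0,0.6],[0,0,0],-0.3],[[0,0,0.6],[0,0,0],-0.45],[[0,0,0],[0,0,0],-0.45],[[0,0,0],[0,0,0],-0.45],[[0,0,0],[0,0,0],-0.45]]'; python3 dome.py; python3 tubes.py top
```

```text
clock: 36.15
tcp_pos: [0.4753, -0.0138, 0.1668]
tcp_rot: [3.14, -0.088, 0.003]
wrist_force: [-0.8, -0.3, 0.0]
grip_width: 0.276
gripper_force: 0.0
n 617 tool x -0.006973661588976945 0.006162871775231472 y -0.007130423084036638 0.007197005164125195 mid y 3.3291040044278186e-05 ztop 0.1183326542733893
shift units x(hi-8mm): -0.044570940825617585 y: 0.001109701334809273 tcp [ 0.4754 -0.0138  0.1669] rot [ 3.1401 -0.0887  0.0036]
box [0.4389 0.3649] [0.221 0.165] 5.0
thing 43 [208.2093 240.4186] [0.4876 0.3158 0.007 ] (56.047428131103516, 14.056090354919434) zmax 0.011940960254874169
thing 116 [185.2931 245.8448] [0.4656 0.3964 0.0169] (20.790340423583984, 85.8529052734375) zmax 0.02434497484492866
thing 117 [199.7265 245.3846] [0.4684 0.344  0.0168] (21.31827163696289, 82.13549041748047) zmax 0.027115072568916748
thing 115 [191.9478 269.1739] [0.382  0.3679 0.0174] (79.08355712890625, 21.254108428955078) zmax 0.027129412253967464
[ 0.4754 -0.0139  0.1668] [ 3.1401 -0.0892  0.0034] 0.2722478569040257
```

Three tubes lie in the box, and I'm aligned over jet1.

```bash
python3 -m jog '[[[0,0,0.65],[0,0,0],-0.5],[[0,0,0.65],[0,0,0],-0.5],[[0,0,0.65],[0,0,0],-0.5],[[0,0,0.65],[0,0,0],-0.5],[[0,0,0],[0,0,0],-0.5],[[0,0,0.1],[0,0,0],-0.5],[[0,0,0.1],[0,0,0],-0.5],[[0,0,0.1],[0,0,0],-0.5],[[0,0,0.1],[0,0,0],-0.5],[[0,0,0.04],[0,0,0],-0.5],[[0,0,0],[0,0,0],-0.5],[[0,0,0],[0,0,0],-0.5]]' 60;  python3 -m jog '[[[0,0,0],[0,0,0],-0.9],[[0,0,0],[0,0,0],-0.9],[[0,0,0],[0,0,0],-0.9],[[0,0,0],[0,0,0],-0.9]]'
```

```text
clock: 37.45
tcp_pos: [0.476, -0.0142, 0.076]
tcp_rot: [3.14, -0.091, 0.004]
wrist_force: [-0.6, 0.3, 6.2]
grip_width: 0.249
gripper_force: 3.2
clock: 37.85
tcp_pos: [0.4762, -0.014, 0.0761]
tcp_rot: [-3.14, 0.091, -0.005]
wrist_force: [-0.9, 1.7, 6.7]
grip_width: 0.166
gripper_force: 59.4
```

```bash
python3 -m jog '[[[0,0,-0.15],[0,0,0],-0.9],[[0,0,-0.15],[0,0,0],-0.9],[[0,0,-0.7],[0,0,0],-0.9],[[0,0,-1],[0,0,0],-0.9],[[0,0,-1],[0,0,0],-0.9],[[0,0,-1],[0,0,0],-0.9],[[0,-0.911,0],[0,0,0],-0.9],[[0,-0.911,0],[0,0,0],-0.9],[[0,-0.911,0],[0,0,0],-0.9],[[0,-0.911,0],[0,0,0],-0.9],[[0,-0.911,0],[0,0,0],-0.9],[[0,-0.911,0],[0,0,0],-0.9],[[0,-0.911,0],[0,0,0],-0.9],[[0,-0.911,0],[0,0,0],-0.9],[[0,-0.911,0],[0,0,0],-0.9],[[0,-0.911,0],[0,0,0],-0.9],[[0,-0.911,0],[0,0,0],-0.9],[[0,-0.911,0],[0,0,0],-0.9],[[0,-0.911,0],[0,0,0],-0.9],[[0,-0.911,0],[0,0,0],-0.9]]' 70; python3 -m jog '[[[0,0,0],[0,0,-0.043],-0.9],[[0,0,0],[0,0,0],-0.9]]'; python3 held.py; python3 tubes.py wrist
```

```text
clock: 39.85
tcp_pos: [0.4962, 0.3684, 0.1934]
tcp_rot: [3.139, -0.09, -0.002]
wrist_force: [-0.5, -0.6, 0.4]
grip_width: 0.166
gripper_force: 69.1
clock: 40.05
tcp_pos: [0.4962, 0.368, 0.1933]
tcp_rot: [3.138, 0.123, -0.003]
wrist_force: [-1.0, -0.1, -1.8]
grip_width: 0.167
gripper_force: 69.1
dome points 2915 top at tool z -0.06499652353653225
rim ((440.4991455078125, 361.3701171875), (223.76559448242188, 163.7827911376953), 4.260116100311279) floor ((432.2659912109375, 375.5444030761719), (201.4507598876953, 173.10484313964844), 4.192683219909668)
[ 0.5508  0.0809  1.7613 -0.0005  1.3015  2.0464]
box [0.4408 0.3614] [0.223 0.164] 4.2
thing 1365 [250.956  209.2608] [0.4687 0.394  0.0167] (17.709308624267578, 86.73271179199219) zmax 0.020082566495432986
thing 1341 [306.2714 209.5928] [0.4723 0.3421 0.0168] (18.524282455444336, 88.73468780517578) zmax 0.020373907323944184
[0.4964 0.3673 0.1936] [ 3.1383  0.1173 -0.002 ] 0.16925247101604046
```

```bash
python3 -m jog '[[[0.1,0,0],[0,0,0],-0.9],[[0,0,0.9],[0,0,0],-0.9],[[0,0,0.9],[0,0,0],-0.9],[[0,0,0.9],[0,0,0],-0.9],[[0,0,0.4],[0,0.0417,0],-0.9],[[0,0,0],[0,0.0417,0],-0.9],[[0,0,0],[0,0.0417,0],-0.9],[[0,0,0],[0,0.0417,0],-0.9],[[-0.417,0,0.722],[0,0,0],-0.9],[[-0.417,0,0.722],[0,0,0],-0.9],[[0,0,0],[0,0,0],-0.9],[[0,0,0],[0,0,0],-0.9]]'; python3 -m jog '[[[0,0,0],[0,0,0],-0.2],[[0,0,0],[0,0,0],-0.2],[[0,0,0],[0,0,0],-0.2],[[0,0,0],[0,0,0],-0.2],[[0.5,0,-0.866],[0,0,0],-0.2],[[0.5,0,-0.866],[0,0,0],-0.2],[[0.5,0,-0.866],[0,0,0],-0.2],[[0.5,0,-0.866],[0,0,0],-0.2],[[0.5,0,-0.866],[0,0,0],-0.2],[[0,0,0],[0,-0.0417,0],-0.2],[[0,0,0],[0,-0.0417,0],-0.2],[[0,0,0],[0,-0.0417,0],-0.2],[[0,0,0],[0,-0.0417,0],-0.2],[[0,0,0],[0,0,0.043],-0.3],[[0,0,0],[0,0,0],-0.3]]'; python3 tubes.py wrist
```

```text
clock: 41.35
tcp_pos: [0.5, 0.3676, 0.0513]
tcp_rot: [-3.014, -0.115, -0.807]
wrist_force: [0.1, 0.4, 0.2]
grip_width: 0.166
gripper_force: 69.4
clock: 42.85
tcp_pos: [0.5006, 0.368, 0.2012]
tcp_rot: [3.14, -0.092, -0.0]
wrist_force: [-0.9, 0.1, -0.9]
grip_width: 0.351
gripper_force: 0.0
box [0.4406 0.3615] [0.223 0.164] 4.3
thing 1301 [285.5734 209.1852] [0.4729 0.3655 0.0169] (86.97691345214844, 18.590288162231445) zmax 0.020306962774852
thing 1317 [309.9529 208.978 ] [0.4717 0.3421 0.0167] (18.697967529296875, 87.24653625488281) zmax 0.02020792107308457
thing 1276 [256.6191 215.0345] [0.4686 0.3939 0.0168] (17.89300537109375, 87.28589630126953) zmax 0.02037790817816193
thing 1048 [289.855  288.3273] [0.3858 0.3658 0.0166] (78.9439697265625, 17.65896224975586) zmax 0.02017105488244225
[0.5    0.368  0.2011] [ 3.1402 -0.0874 -0.0002] 0.3552025147953162
```

```bash
python3 -m jog '[[[0,0.92,0],[0,0,0],-0.3],[[0,0.92,0],[0,0,0],-0.3],[[0,0.92,0],[0,0,0],-0.3],[[0,0.92,0],[0,0,0],-0.3],[[0,0.92,0],[0,0,0],-0.3],[[0,0.92,0],[0,0,0],-0.3],[[0,0.92,0],[0,0,0],-0.3],[[0,0.92,0],[0,0,0],-0.3],[[0,0.92,0],[0,0,0],-0.3],[[0,0.92,0],[0,0,0],-0.3],[[0,0.92,0],[0,0,0],-0.3],[[0,0.92,0],[0,0,0],-0.3],[[0,0.92,0],[0,0,0],-0.3],[[0,0.92,0],[0,0,0],-0.3],[[0,0.92,0],[0,0,0],-0.3],[[0,0.92,0],[0,0,0],-0.3],[[0,0.92,0],[0,0,0],-0.3],[[0,0,0.6],[0,0,0],-0.3],[[0,0,0.6],[0,0,0],-0.45],[[0,0,0],[0,0,0],-0.45]]';  python3 -m jog '[[[0,0,0],[0,0,0],-0.45],[[0,0,0],[0,0,0],-0.45]]'; python3 dome.py
```

```text
clock: 44.9
tcp_pos: [0.4705, -0.0995, 0.1626]
tcp_rot: [-3.139, 0.087, 0.007]
wrist_force: [0.5, 0.6, -0.7]
grip_width: 0.278
gripper_force: 0.0
clock: 45.1
tcp_pos: [0.4732, -0.1001, 0.1665]
tcp_rot: [3.14, -0.088, 0.003]
wrist_force: [0.9, 0.4, -0.1]
grip_width: 0.274
gripper_force: 0.0
n 617 tool x -0.008838079081034046 0.004386569089861611 y -0.007709472262223018 0.007146251507261535 mid y -0.0002816103774807414 ztop 0.11834664936392951
shift units x(hi-8mm): -0.10378103033794629 y: -0.00938701258269138 tcp [ 0.4734 -0.1002  0.1667] rot [ 3.1396 -0.0886  0.0035]
```

```bash
python3 -m jog '[[[-0.06,-0.01,0.65],[0,0,0],-0.5],[[0,0,0.65],[0,0,0],-0.5],[[0,0,0.65],[0,0,0],-0.5],[[0,0,0.65],[0,0,0],-0.5],[[0,0,0],[0,0,0],-0.5],[[0,0,0.1],[0,0,0],-0.5],[[0,0,0.1],[0,0,0],-0.5],[[0,0,0.1],[0,0,0],-0.5],[[0,0,0.1],[0,0,0],-0.5],[[0,0,0.04],[0,0,0],-0.5],[[0,0,0],[0,0,0],-0.5],[[0,0,0],[0,0,0],-0.5]]' 60;  python3 -m jog '[[[0,0,0],[0,0,0],-0.9],[[0,0,0],[0,0,0],-0.9],[[0,0,0],[0,0,0],-0.9],[[0,0,0],[0,0,0],-0.9]]'
```

```text
clock: 46.35
tcp_pos: [0.4721, -0.1003, 0.0758]
tcp_rot: [3.14, -0.091, 0.004]
wrist_force: [-0.7, 0.3, 7.2]
grip_width: 0.251
gripper_force: 3.3
clock: 46.75
tcp_pos: [0.4724, -0.0999, 0.076]
tcp_rot: [-3.14, 0.091, -0.005]
wrist_force: [-0.5, 1.8, 6.5]
grip_width: 0.169
gripper_force: 59.7
```

```bash
python3 -m jog '[[[0,0,-0.15],[0,0,0],-0.9],[[0,0,-0.15],[0,0,0],-0.9],[[0,0,-0.7],[0,0,0],-0.9],[[0,0,-1],[0,0,0],-0.9],[[0,0,-1],[0,0,0],-0.9],[[0,0,-1],[0,0,0],-0.9],[[-0.207,-0.94,0],[0,0,0],-0.9],[[-0.207,-0.94,0],[0,0,0],-0.9],[[-0.207,-0.94,0],[0,0,0],-0.9],[[-0.207,-0.94,0],[0,0,0],-0.9],[[-0.207,-0.94,0],[0,0,0],-0.9],[[-0.207,-0.94,0],[0,0,0],-0.9],[[-0.207,-0.94,0],[0,0,0],-0.9],[[-0.207,-0.94,0],[0,0,0],-0.9],[[-0.207,-0.94,0],[0,0,0],-0.9],[[-0.207,-0.94,0],[0,0,0],-0.9],[[-0.207,-0.94,0],[0,0,0],-0.9],[[-0.207,-0.94,0],[0,0,0],-0.9],[[-0.207,-0.94,0],[0,0,0],-0.9],[[-0.207,-0.94,0],[0,0,0],-0.9]]' 70; python3 -m jog '[[[-0.207,-0.94,0],[0,0,0],-0.9],[[0,0,0],[0,0,-0.043],-0.9],[[0,0,0],[0,0,0],-0.9]]'; python3 held.py; python3 tubes.py wrist
```

```text
clock: 48.75
tcp_pos: [0.406, 0.2998, 0.1934]
tcp_rot: [3.139, -0.09, -0.002]
wrist_force: [0.0, -0.8, -0.9]
grip_width: 0.168
gripper_force: 69.0
clock: 49.05
tcp_pos: [0.4016, 0.3279, 0.1933]
tcp_rot: [3.138, 0.124, -0.002]
wrist_force: [-0.4, -0.0, -1.9]
grip_width: 0.172
gripper_force: 69.0
dome points 2956 top at tool z -0.06487521995132842
rim ((433.96319580078125, 361.0693359375), (209.727783203125, 164.21624755859375), 4.133119106292725) floor ((439.01953125, 379.6193542480469), (203.4169921875, 179.5522918701172), 4.200023174285889)
[ 0.5805 -0.1425  1.9796 -0.0005  1.3065  2.0759]
box [0.4339 0.3608] [0.21  0.164] 4.0
thing 1795 [243.2485 100.6964] [0.4713 0.365  0.0169] (85.76573944091797, 18.321775436401367) zmax 0.020417890650807447
thing 1771 [209.8363 103.6076] [0.4667 0.3934 0.0169] (18.147327423095703, 85.01075744628906) zmax 0.020244931926552634
thing 1727 [270.5107 104.4684] [0.47   0.3417 0.0171] (17.76144027709961, 84.32127380371094) zmax 0.02042050788262408
thing 1366 [239.0154 198.5981] [0.3839 0.3653 0.0168] (78.79412078857422, 17.472414016723633) zmax 0.020177879383635976
[0.402  0.3272 0.1935] [ 3.1383  0.1173 -0.0017] 0.16943596515740794
```

```bash
python3 -m jog '[[[0.07,0,0],[0,0,0],-0.9],[[0,0,0.9],[0,0,0],-0.9],[[0,0,0.9],[0,0,0],-0.9],[[0,0,0.9],[0,0,0],-0.9],[[0,0,0.4],[0,0.0417,0],-0.9],[[0,0,0],[0,0.0417,0],-0.9],[[0,0,0],[0,0.0417,0],-0.9],[[0,0,0],[0,0.0417,0],-0.9],[[-0.417,0,0.722],[0,0,0],-0.9],[[-0.417,0,0.722],[0,0,0],-0.9],[[0,0,0],[0,0,0],-0.9],[[0,0,0],[0,0,0],-0.9]]'; python3 -m jog '[[[0,0,0],[0,0,0],-0.4],[[0,0,0],[0,0,0],-0.4],[[0,0,0],[0,0,0],-0.4],[[0,0,0],[0,0,0],-0.4],[[0.5,0,-0.866],[0,0,0],-0.4],[[0.5,0,-0.866],[0,0,0],-0.4],[[0.5,0,-0.866],[0,0,0],-0.4],[[0.5,0,-0.866],[0,0,0],-0.4],[[0.5,0,-0.866],[0,0,0],-0.4],[[0,0,0],[0,-0.0417,0],-0.4],[[0,0,0],[0,-0.0417,0],-0.4],[[0,0,0],[0,-0.0417,0],-0.4],[[0,0,0],[0,-0.0417,0],-0.4],[[0,0,0],[0,0,0.043],-0.3],[[0,0,0],[0,0,0],-0.3]]'; python3 tubes.py wrist
```

```text
clock: 50.35
tcp_pos: [0.4046, 0.3274, 0.0511]
tcp_rot: [-3.014, -0.115, -0.807]
wrist_force: [0.7, -0.2, -0.1]
grip_width: 0.17
gripper_force: 69.4
clock: 51.85
tcp_pos: [0.4052, 0.3278, 0.201]
tcp_rot: [3.14, -0.092, -0.0]
wrist_force: [-0.6, -0.3, -0.2]
grip_width: 0.353
gripper_force: 0.0
box [0.4403 0.3619] [0.223 0.165] 4.3
thing 1658 [234.9397 111.0446] [0.4711 0.3648 0.017 ] (85.6753158569336, 18.518619537353516) zmax 0.02041425120005696
thing 1622 [261.3927 110.7589] [0.47   0.3416 0.0171] (17.62127685546875, 85.14730072021484) zmax 0.020371286142521747
thing 1614 [203.5508 118.2255] [0.4666 0.3932 0.017 ] (18.376117706298828, 84.62897491455078) zmax 0.020363291340828347
thing 1279 [282.6255 199.864 ] [0.3871 0.3276 0.017 ] (78.6620864868164, 17.725032806396484) zmax 0.020280473087892333
thing 1293 [243.6342 205.0611] [0.384  0.3652 0.0167] (78.6950912475586, 18.0707950592041) zmax 0.020229555748909302
[0.4046 0.3278 0.2009] [ 3.1402 -0.0875 -0.0002] 0.3508166036724286
```

All five tubes lie flat in the box (z-max about 0.020). Now the lever.

```bash
python3 -m jog '[[[0.213,0.962,0],[0,0,0],-0.3],[[0.213,0.962,0],[0,0,0],-0.3],[[0.213,0.962,0],[0,0,0],-0.3],[[0.213,0.962,0],[0,0,0],-0.3],[[0.213,0.962,0],[0,0,0],-0.3],[[0.213,0.962,0],[0,0,0],-0.3],[[0.213,0.962,0],[0,0,0],-0.3],[[0.213,0.962,0],[0,0,0],-0.3],[[0.213,0.962,0],[0,0,0],-0.3],[[0.213,0.962,0],[0,0,0],-0.3],[[0.213,0.962,0],[0,0,0],-0.3],[[0.213,0.962,0],[0,0,0],-0.3],[[0.213,0.962,0],[0,0,0],-0.3],[[0.213,0.962,0],[0,0,0],-0.3],[[0.213,0.962,0],[0,0,0],-0.3],[[0.213,0.962,0],[0,0,0],-0.3],[[0.213,0.962,0],[0,0,0],-0.3],[[0.213,0.962,0],[0,0,0],-0.3],[[0.213,0.962,0],[0,0,0],-0.3],[[0.213,0.962,0],[0,0,0],-0.3]]';  python3 -m jog '[[[0.213,0.962,0],[0,0,0],0.2],[[0,0,0],[0,0,0],0.2],[[0,0,0],[0,0,0],0.2],[[0,0,0],[0,0,0],0.2]]'; python3 - <<'E'
from h import *
np.set_printoptions(precision=4,suppress=True)
p=shot('wrist');P=cloud(p);print(arm.read_state()['tcp_pos'])
for a,b in((.084,.097),(.105,.13)):
    m=((P[...,2]>a)&(P[...,2]<b)).astype(np.uint8)
    n,L,S,C=cv2.connectedComponentsWithStats(m)
    for i in range(1,n):
        if S[i,4]>15: print(a,S[i,4],C[i],np.nanmean(P[L==i],0),np.nanpercentile(P[L==i],[2,98],axis=0)[:,:2])
E
```

```text
clock: 53.9
tcp_pos: [0.4985, -0.2562, 0.2012]
tcp_rot: [3.14, -0.085, 0.001]
wrist_force: [0.3, 0.2, 0.1]
grip_width: 0.351
gripper_force: 0.0
clock: 54.3
tcp_pos: [0.5032, -0.2837, 0.201]
tcp_rot: [-3.14, 0.088, 0.0]
wrist_force: [1.1, 0.1, 0.1]
grip_width: 0.6
gripper_force: 0.0
[ 0.5032 -0.2837  0.2011]
0.084 439 [278.1754 201.8542] [ 0.5065 -0.2817  0.0903] [[ 0.4983 -0.2896]
 [ 0.5138 -0.274 ]]
```

```bash
python3 -m jog '[[[0.06,-0.02,0.9],[0,0,0],0.2],[[0,0,0.9],[0,0,0],0.2],[[0,0,0.9],[0,0,0],0.2],[[0,0,0.9],[0,0,0],0.2],[[0,0,0.9],[0,0,0],0.2],[[0,0,0],[0,0,0],-0.8],[[0,0,0],[0,0,0],-0.8],[[0,0,0],[0,0,0],-0.8],[[0,0,0],[0,0,0],-0.8],[[0,0,0],[0,0,0],-0.8],[[0,0,0],[0,0,0],-0.8]]' 30; python3 -m jog '[[[0.22,-0.02,0],[0,0,0],-0.8],[[0.22,-0.02,0],[0,0,0],-0.8],[[0.21,-0.06,0],[0,0,0],-0.8],[[0.21,-0.06,0],[0,0,0],-0.8],[[0.2,-0.095,0],[0,0,0],-0.8],[[0.2,-0.095,0],[0,0,0],-0.8],[[0.18,-0.13,0],[0,0,0],-0.8],[[0.18,-0.13,0],[0,0,0],-0.8],[[0,0,0],[0,0,0],-0.8],[[0,0,0],[0,0,0],-0.8]]'
```

```text
clock: 55.45
tcp_pos: [0.5052, -0.2807, 0.0664]
tcp_rot: [-3.134, 0.09, 0.001]
wrist_force: [0.2, 11.3, -3.4]
grip_width: 0.197
gripper_force: 29.4
clock: 56.45
tcp_pos: [0.555, -0.2686, 0.0665]
tcp_rot: [-3.14, 0.09, -0.0]
wrist_force: [-2.3, 0.9, -3.2]
grip_width: 0.195
gripper_force: 29.8
```

```bash
python3 -m jog '[[[0,0,0],[0,0,0],0],[[0,0,0],[0,0,0],0],[[0,0,0],[0,0,0],0.2],[[0,0,0],[0,0,0],0.2],[[0,0,-0.96],[0,0,0],0.2],[[0,0,-0.96],[0,0,0],0.2],[[0,0,-0.96],[0,0,0],0.2],[[0,0,-0.96],[0,0,0],0.2],[[0,0,-0.96],[0,0,0],0.2],[[0,0,-0.96],[0,0,0],0.2],[[-1,0,0],[0,0,0],0.2],[[-1,0,0],[0,0,0],0.2],[[-1,0,0],[0,0,0],0.2],[[0,0,0],[0,0,0],0.2],[[0,0,0],[0,0,0],0.2]]'; python3 -c "
from h import *
p=shot('wrist');save(p,'w10.png')
p=shot('top');save(p,'top2.png',(120,150,440,310),2.5)
P=cloud(p)"; python3 tubes.py top
```

```text
clock: 57.95
tcp_pos: [0.4649, -0.264, 0.2394]
tcp_rot: [3.14, -0.092, 0.002]
wrist_force: [1.3, 0.1, -0.9]
grip_width: 0.601
gripper_force: 0.0
box [0.4393 0.3647] [0.22  0.165] 4.9
thing 589 [194.7317 254.6842] [0.4345 0.3606 0.0164] (173.06204223632812, 90.23837280273438) zmax 0.025851237708316974
[ 0.4657 -0.2639  0.2391] [ 3.1401 -0.0902  0.0009] 0.6040904714886356
```

View pics/w10.png

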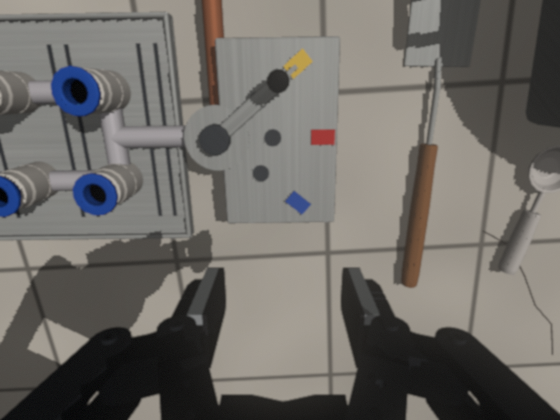

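View pics/top2.png

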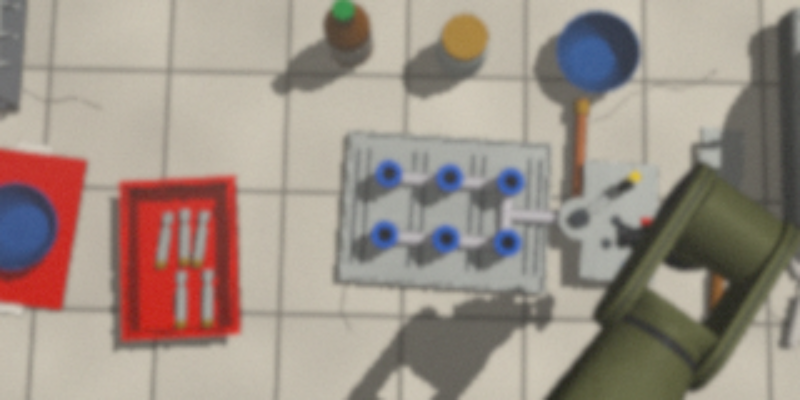

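The lever points at the yellow mark: its knob is at (278,80) and the mark at (297,64) in the wrist view. All six sockets are empty. The five tubes lie in the box, around crop (185,265), and nothing else has moved.

```bash
python3 -c "
from station import sign_off
print(sign_off())"
```

```text
the job is handed in; nothing more can be done
None
```

The job is handed in: I threw the lever to red, moved all five jet tubes (jet2 was absent) into the red box with their rings pressed, then threw the lever to yellow; the sign-off gave no verdict.

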